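Right the fallen bottle and pull out the trolley handle

TASK

The square bottle on the little rolling tray has fallen over: first stand it upright on its base again, on the tray between its two neighbours, and let go of it. Then take the tray's pull handle so that its side button is squeezed in, pull it straight up past its first stop all the way to the second, and finish while still holding the handle fully extended there, because it slides back in when let go. Leave the neighbours and everything else on the table standing where they are.

Things in the scene. Friction and masses are not known exactly. Their poses are not given: they have to be found in the camera images.
- trolley: low grey rolling tray, wheels locked, fixed. Origin on the table under its centre; x across, y along (yaw within 0.25 rad of the world), z up. 150 (x) x 430 (y) mm, floor 45 mm above the table, rim 12 mm higher. Items stand in a row along x = 0. At x = 0, y = +175 mm a black sleeve, 34 (x) x 50 (y) mm, 100 mm high from the floor; the pull handle telescopes straight up out of it
- handle_grip: black rubber hand grip on top of the sleeve, 34 (x) x 70 (y) x 44 (z) mm, origin at the centre of its underside, axes as the trolley's; underside 145 mm above the table when fully in. The release button is in its +x face (the far side from the robot), so gripped across x it measures 43 mm with the button out and 36 mm with it in
- button_face (a point): centre of the outer face of the grey release button, 26 x 26 mm, on the grip's +x face, 22 mm above the grip's underside. It stands 9 mm out and is pushed in towards -x of the grip; a firm pinch of the grip between two fingers across x (20 N or more) presses it in
- release_button (a joint): travel of the button, m: 0 out, 0.007 fully in. Sprung: about 3.5 N to start, 6 N fully in. With it out, a catch inside keeps the handle from leaving the sleeve; with it 5 mm in or more, the handle is free
- upper_tube (a joint): extension of the upper tube out of the lower tube, m: 0 in, 0.050 fully out. It comes out first: the pull is about 5 N; reaching 0.050 is the first stop
- lower_tube (a joint): extension of the lower tube out of the sleeve, m: 0 in, 0.050 fully out. It follows after the first stop, against about 10 N; with both tubes out (grip raised by 100 mm) the handle is at its second, hard stop. Springs and weight pull both back in when the grip is let go
- bottle: white plastic bottle, square body 42 x 42 x 66 mm with a black round cap 26 mm in diameter and 22 mm high on top (88 mm overall), about 150 g, centre of mass about 37 mm from the base. Origin at the centre of its base, z towards the cap, x and y square to the body's faces. It starts lying on one face, cap roughly towards -y of the trolley (within 0.3 rad), own x level
- tin: neighbour: round squat metal tin, 54 mm in diameter, 42 mm high, standing in the row on the tray; origin at the centre of its base
- wax_box: neighbour: square squat wooden box, 48 x 48 x 40 mm, standing in the row on the tray; origin at the centre of its base. Tin and box stand about 230 mm apart, the bottle between them; they may be swapped
- mug: white mug, 80 mm in diameter, 90 mm high, on the table, origin at its base; to be left alone
- metronome: dark wooden pyramid metronome, 130 mm high, on the table, origin at its base; to be left alone
- practice_pad: round black practice pad, 190 mm in diameter, 22 mm high, on the table, origin at its base; to be left alone
- drumstick: wooden drumstick, 370 mm long, 15 mm thick, lying along its own x on the table, to the right of the tray, origin under its middle; to be left alone
- pick_jar: glass jar with a metal lid, 64 mm in diameter, 75 mm high, on the table, origin at its base; to be left alone
Things that resemble listed ones, but are neither listed nor needed, are in the scene too. There is more than one size of the tin; the one meant has the size given above.

How it is judged:
On the way, in this order (a step that is already met when the one before it is completed fails the run):
1. the bottle stands upright on the tray between its neighbours, let go (angle between bottle's own z axis and vertical below 0.12 rad and z of bottle in the frame of trolley between 0.038 and 0.052 m and x of bottle in the frame of trolley between -0.05 and 0.05 m and horizontal distance between bottle and tin below 0.19 m and horizontal distance between bottle and wax_box below 0.19 m and contact force between the fingers and bottle below 0.1 N and linear speed of bottle below 0.03 m/s), for 0.3 s.
2. the button is squeezed in while the handle is still in (value of joint release_button above 0.0045 m and value of joint upper_tube below 0.008 m and contact force between the fingers and handle_grip above 2 N), for 0.1 s.
3. the handle is pulled to its first stop (value of joint upper_tube above 0.045 m and contact force between the fingers and handle_grip above 2 N), for 0.05 s.
At the end, for the whole second after the job is handed in: The fingers hold the handle (over 3 N) at its second stop, both tubes out by more than 45 of their 50 mm and still; the bottle stands upright (within 0.12 rad) with its base on the tray floor, within 50 mm of the tray's centre line and 190 mm of each neighbour, not touched by the fingers (all of step 1 and value of joint each of upper_tube, lower_tube above 0.045 m and contact force between the fingers and handle_grip above 3 N and velocity of joint lower_tube between -0.01 and 0.01 m/s); the arm keeps its last pose, push and grip.
It fails at once if a neighbour or bystander is shifted by more than 30 mm (distance of any of tin, wax_box, mug, metronome, practice_pad, drumstick, pick_jar from where it was at the start of the episode above 0.03 m).
It fails at once if a neighbour or bystander is tipped (angle between any of tin, wax_box, mug, metronome, practice_pad, drumstick, pick_jar's own z axis and vertical above 0.35 rad).
It also fails if it takes over 54 s, if anything falls off the work surface, if the arm or the gripper's body presses on something with over 40 N, if the wrist force passes 120 N, or if a joint passes its speed limit or range.

ROBOT

A 6-joint arm with a two-finger parallel gripper is mounted at the origin on the work surface. World frame = base frame: x ahead of the robot, y to its left, z up, the work surface at z = 0. Lengths are in m, angles in rad, forces in N, time in s.
With the tool pointing down it reaches from about 0.35 to 0.775 m from the base axis. Payload 7.3 kg.
Tool frame: the origin (TCP) lies at the centre of the arm's flange, where the gripper is bolted on; the fingertips stand 178 mm ahead of it and the grasp point (between the pads) lies 159 mm ahead of it (tip_extent is the distance from the TCP to the fingertips, in m); z points along the fingers, y is the line along which they close (so a half turn about z gives the same grasp; the last joint's range is limited). The gripper opens to 92 mm and grips with 3 to 60 N. Pads are 19 mm wide; open, the fingers measure 130 mm over their backs; the gripper's body (75 mm by 190 mm) begins 47 mm behind the grasp point.
Start: joints at [-1.284, 0.342, 1.524, -0, 1.275, -0.146], TCP at [0.22, -0.477, 0.405] pointing down, gripper open.
Joint ranges: [-2.53, 2.53], [-0.77, 2.02], [0.04, 2.7], [-1, 4.14], [0.28, 2.66], [-3.11, 3.11]. Speed limits (rad/s): [2.57, 2.57, 3.14, 3.14, 3.14, 3.14].

INTERFACE

Orientations are given as [roll, pitch, yaw] about the fixed x, y, z axes, in that order (R = Rz(yaw) Ry(pitch) Rx(roll)).
In Python, from cell import * gives the robot as it stands.
- The arm moves only by the tool arm_command, never from a script. Its arguments are lists of equal length, an entry for each row: "xyz": the shift along the world's x, y, z in mm, a list of three; "spin": the turn about the world's z in degrees. In form: {"xyz": [[tx, ty, tz], ...], "spin": [spin, ...]}. A call has 1 to 20 rows; each row shifts and turns the commanded pose from where the row before left it; what a row does not reach is not made up. A row lasts 1/10 s, in which the tool goes at most 50 mm and 8.59 degrees, less where a joint would pass 70% of its speed; a pose out of reach is approached as far as the arm can. A call with a gripper value outside its range is refused whole. "jaw" is the opening, from -1 (shut) to 1 (fully open), set as the call begins (left out, the last holds). The fingers move at their own pace and stop on an object; "squeeze" is the grip in N (left out, the last holds). Time passes only in rows, so rows that do not move let the fingers close. It gives the time, the measured TCP pose, the force, the opening and the grip force at its end, in the units of the state.
- observe(): the state, without advancing time (a new reading comes with each control period).
- read_camera(name): name is "scene" or "side" or "wrist"; returns a dict with "img" (384x512x3 uint8, red, green, blue), "depth" (384x512 float32, m along the optical axis (not along the pixel's ray), 0 where there is no reading), "fx", "fy", "cx", "cy" (pixels), "world_from_camera" (4x4, takes a point from camera to world coordinates). Camera axes: x right, y up, looking along -z (the intrinsics and any distortion apply to the point x, -y, -z); pixel columns grow to the right and rows downward; lengths in m; the calibration is good to about 2 mm. A picture is of the moment at which its call begins.
- hand_in(): hands the job in; it is judged then, once.
The state is a dict: "time": time; "qpos": joint angles; "qvel": joint speeds; "joint_efforts": joint torques, N m; "tool_pos": TCP position; "tool_rot": TCP orientation; "contact_force": force on the tool from outside, world axes, zero at the start; "torque": the same for the moment, N m; "opening": finger opening in m; "grip_force": force on a finger pad.
Only numpy, scipy, OpenCV 4.12 (cv2) and the standard library are available. Lean on these libraries where they do the work, as an engineer would, in place of code of your own. Each camera call takes 0.05 s, during which the arm holds its last target. There are 200 camera calls.

## Working session

There is one attempt and no reset: what is moved stays moved. The work goes in short steps, Python scripts to look and compute and a tool call to move; the robot and the scene stay as the last step left them, time stands still between calls to the robot, and variables do not carry over. Pictures are saved under pics/ and viewed, at most 10 in all, crops included, and the job is handed in when it is done.

Besides the shell and the picture viewer there is one more tool, called after "Request:" as name(argument=value, ...) on one line, values as JSON. arm_command: Moves the arm, as the interface text tells. Its arguments: {"type":"object","properties":{"xyz":{"type":"array","items":{"type":"array","items":{"type":"number"}}},"spin":{"type":"array","items":{"type":"number"}},"jaw":{"type":"number"},"squeeze":{"type":"number"}},"required":["xyz","spin"]}

```bash
mkdir -p pics; ls
cat > h.py <<'E'
from cell import *
import numpy as np, cv2
def pts(c):
    d=c["depth"]; v,u=np.mgrid[:384,:512]
    p=np.stack([(u-c["cx"])/c["fx"]*d,-(v-c["cy"])/c["fy"]*d,-d,np.ones_like(d)],-1)
    return (p@np.array(c["world_from_camera"]).T)[...,:3]
def save(n,im,s=1):
    cv2.imwrite("pics/"+n+".png",cv2.resize(im[...,::-1],None,fx=s,fy=s,interpolation=cv2.INTER_CUBIC))
E
python3 - <<'E'
from h import *
s=observe();print(s)
a=[]
for n in("scene","side"):
    c=read_camera(n);np.savez(n+"0.npz",**c);a.append(c["img"]);print(n,np.array(c["world_from_camera"]).round(3).tolist(),c["fx"],c.keys(),(c["depth"]>0).mean())
save("a_scene",a[0],1.5);save("a_side",a[1],1.5)
E
```

```text
pics
{'time': 0.0, 'qpos': array([-1.28402689e+00,  3.42737239e-01,  1.52504012e+00,  1.46738534e-06,
        1.27538536e+00, -1.45985220e-01]), 'qvel': array([ 6.60428588e-04,  3.87952174e-04, -5.09835384e-04,  1.23555972e-03,
        8.69367973e-06, -1.06208247e-03]), 'joint_efforts': array([ 1.08306347e-03, -4.31236660e+01, -2.44221604e+01,  7.19236792e-02,
        5.59701410e-02, -1.09149125e-04]), 'tool_pos': array([ 0.22015896, -0.47645622,  0.40402915]), 'tool_rot': array([-3.14003949e+00, -2.29781549e-04,  4.32754054e-01]), 'contact_force': array([-0.15457188, -0.19046428,  1.05857433]), 'torque': array([-0.05015343, -0.01373754, -0.01315412]), 'grip_force': 0.0, 'opening': 0.09166179962604502}
scene [[0.818, -0.478, 0.321, 1.068], [0.576, 0.677, -0.458, -0.751], [0.001, 0.559, 0.829, 1.409], [0.0, 0.0, 0.0, 1.0]] 474.51901974093937 dict_keys(['img', 'depth', 'fx', 'fy', 'cx', 'cy', 'world_from_camera']) 0.9958546956380209
side [[-0.964, 0.199, -0.174, 0.359], [-0.265, -0.749, 0.608, 0.71], [-0.009, 0.632, 0.775, 1.121], [0.0, 0.0, 0.0, 1.0]] 417.81804330385273 dict_keys(['img', 'depth', 'fx', 'fy', 'cx', 'cy', 'world_from_camera']) 0.996063232421875
```

View pics/a_scene.png

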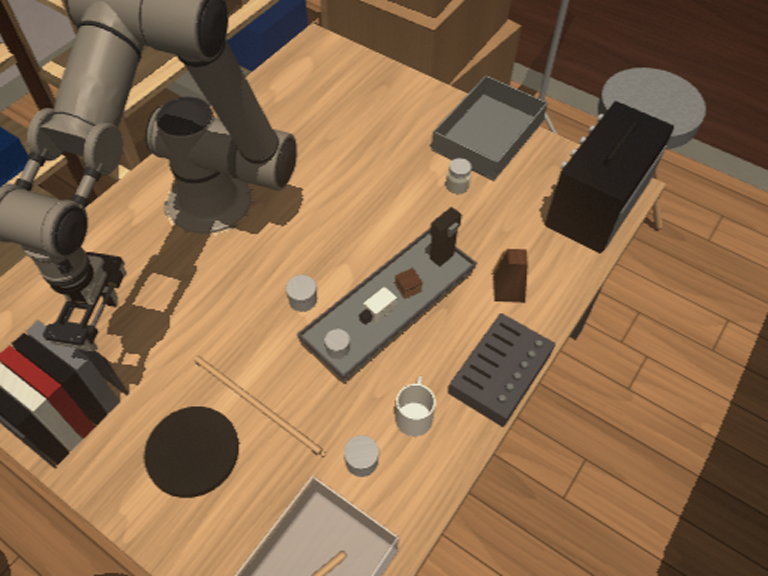

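View pics/a_side.png

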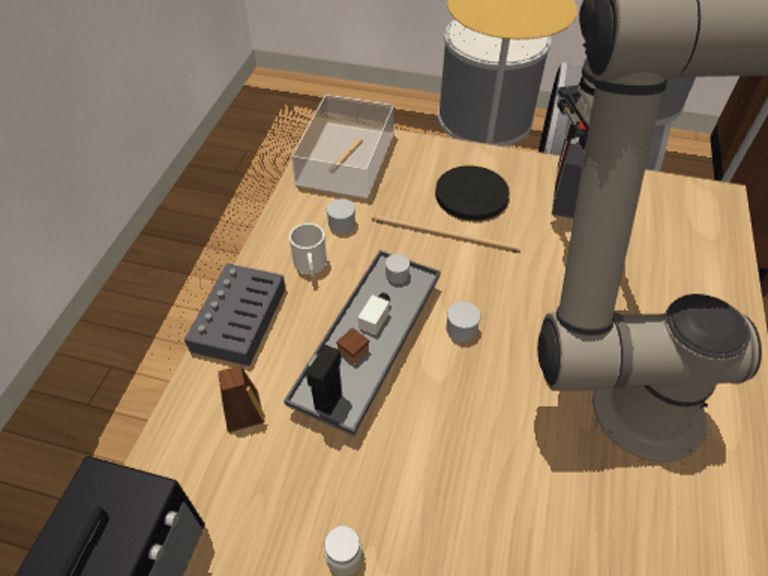

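Scene view (1.5x): the lying bottle is at (380,300) with its cap at (365,315), and the box is at (408,283). The grip is at (446,230), with its grey button at about (453,229). Tin candidates are (337,343) on the tray, (301,293) on the table by the tray and (361,455) on the table. The one in the tray row is the one meant. Bottle candidates are the white body on the tray at (380,300), the jar at (458,175) and the mug at (415,408); only the first is white, square-bodied and black-capped.

```bash
cat > m.py <<'E'
from h import *
def load(n): return dict(np.load(n+"0.npz"))
def rect(P):
    (c,(w,h),a)=cv2.minAreaRect((P[:,:2]*1000).astype(np.float32)); return np.round(c,1),round(w,1),round(h,1),round(a,1)
def rep(c,tag):
    im=c["img"].astype(int);P=pts(c);hsv=cv2.cvtColor(c["img"],cv2.COLOR_RGB2HSV).astype(int)
    z=P[...,2];H,S,V=[hsv[...,i] for i in range(3)]
    roi=(P[...,0]>.35)&(P[...,0]<.85)&(P[...,1]>-.35)&(P[...,1]<.4)
    def comps(m,name,mn=40):
        n,l,st,ce=cv2.connectedComponentsWithStats(m.astype(np.uint8))
        for i in range(1,n):
            if st[i,4]>mn:
                Q=P[l==i]; print(tag,name,"px",ce[i].round(),"n",st[i,4],"z",np.percentile(Q[:,2],[5,50,95]).round(4),*rect(Q))
    comps(roi&(z>.078)&(z<.1)&(V>110)&(S<90),"white/grey top")
    comps(roi&(z>.078)&(z<.1)&(S>90)&(V<150),"brown")
    comps(roi&(z>.05)&(z<.08)&(V<50),"darkcap",15)
    comps(roi&(z>.15)&(z<.2)&(V<70),"dark high")
    comps(roi&(z>.181)&(z<.2)&(V<90),"grip top",15)
    comps(roi&(z>.15)&(z<.19)&(V>75)&(S<60),"button",10)
    comps(roi&(z>.035)&(z<.05),"floor",400)
for n in("scene","side"): rep(load(n),n)
E
python3 m.py
python3 - <<'E'
from h import *
c=np.load("scene0.npz");a=c["img"][120:260,180:340];save("b_crop",a,4)
E
```

```text
scene white/grey top px [253. 200.] n 223 z [0.0805 0.0857 0.0905] [570.3 -41. ] 66.8 43.9 76.8
scene white/grey top px [224. 226.] n 195 z [0.0816 0.0861 0.0904] [ 552.  -176.6] 51.6 53.5 55.1
scene white/grey top px [277. 268.] n 166 z [0.0789 0.087  0.0924] [ 771.8 -202. ] 80.8 79.2 76.1
scene brown px [295. 167.] n 67 z [0.0784 0.0913 0.0991] [615.7 158. ] 58.3 29.7 49.0
scene brown px [341. 182.] n 95 z [0.0786 0.0892 0.0982] [764.9 192.3] 40.6 78.8 74.7
scene brown px [272. 186.] n 167 z [0.0796 0.0844 0.0895] [589.1  43.8] 49.2 49.2 61.9
scene darkcap px [294. 171.] n 72 z [0.0525 0.0642 0.0782] [614.1 158.6] 55.9 27.7 49.3
scene dark high px [296. 149.] n 233 z [0.1561 0.1858 0.1912] [606.8 164.1] 70.4 34.7 77.6
scene grip top px [297. 146.] n 161 z [0.1823 0.1877 0.1918] [606.6 166.5] 70.6 35.2 84.7
scene button px [302. 151.] n 25 z [0.1655 0.1769 0.1825] [625.7 171.9] 38.8 10.9 86.3
scene floor px [257. 201.] n 2952 z [0.0391 0.0445 0.0489] [ 5.734e+02 -1.000e-01] 424.2 152.0 79.4
scene floor px [322. 237.] n 591 z [0.042  0.0473 0.0497] [ 8.232e+02 -1.000e-01] 53.5 222.2 
[... 374 characters left out ...]
63.1
side brown px [159. 267.] n 109 z [0.0793 0.0891 0.0993] [757.1 229.8] 59.7 8.4 27.3
side darkcap px [219. 269.] n 92 z [0.0515 0.0658 0.0792] [597.8 177.6] 55.9 28.6 43.2
side darkcap px [153. 274.] n 23 z [0.0511 0.0654 0.0791] [776.5 243.2] 9.9 7.9 19.7
side darkcap px [218. 280.] n 32 z [0.0508 0.0556 0.0596] [593.7 207.9] 5.1 41.0 79.9
side dark high px [215. 245.] n 448 z [0.1555 0.1878 0.1918] [610.1 167.6] 69.8 42.5 78.6
side grip top px [215. 242.] n 312 z [0.1843 0.1891 0.1923] [606.2 167.7] 70.9 33.4 79.3
side button px [208. 240.] n 21 z [0.1785 0.1808 0.1834] [629.5 163.3] 25.1 7.1 78.3
side floor px [246. 226.] n 3126 z [0.0422 0.0456 0.049 ] [577.5 -10.3] 419.7 139.2 79.7
```

View pics/b_crop.png

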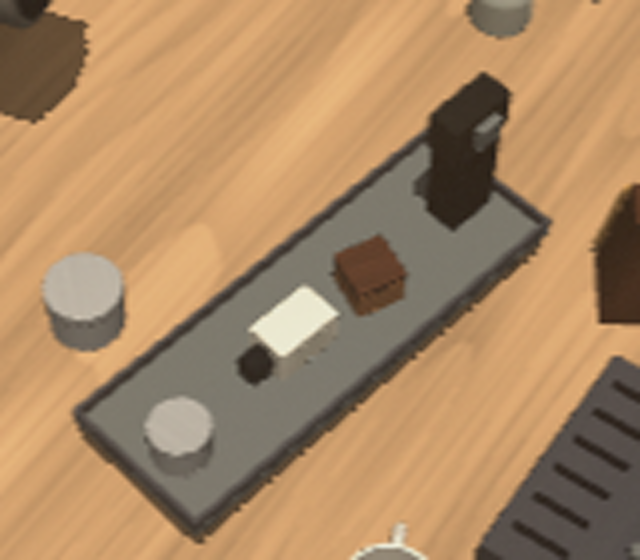

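Request:
arm_command(xyz=[[10, 12, 0], [20, 24, 0], [26, 31, 0], [26, 31, 0], [26, 31, 0], [26, 31, 0], [26, 31, 0], [26, 31, 0], [26, 31, 0], [26, 31, 0], [26, 31, 0], [26, 31, 0], [26, 31, 0], [20, 24, 0], [10, 13, 0], [0, 0, 0], [0, 0, 0]], spin=[1, 2, 4, 4, 4, 4, 4, 4, 4, 4, 4, 4, 4, 3, 2.7, 0, 0], jaw=1)

```text
time: 1.8
tool_pos: [0.5657, -0.0627, 0.4045]
tool_rot: [-3.141, 0.001, 1.352]
contact_force: [0.2, -0.3, -0.3]
opening: 0.0918
grip_force: 0.0
```

```bash
cat > w.py <<'E'
from m import *
import sys
s=observe();print(s["time"],(s["tool_pos"]*1000).round(1),np.degrees(s["tool_rot"]).round(2),s["contact_force"].round(2),s["opening"],s["grip_force"])
c=read_camera("wrist");np.savez("wrist0.npz",**c);save(sys.argv[1],c["img"],1.5);rep(c,"wrist")
E
sed -i 's/^for n in("scene.*/if __name__=="__main__":\n  for n in("scene","side"): rep(load(n),n)/' m.py; python3 w.py c_wrist
```

```text
1.8 [565.7 -62.7 404.5] [-1.7995e+02  3.0000e-02  7.7490e+01] [ 0.19 -0.31 -0.25] 0.09175026169950662 0.0
wrist white/grey top px [258. 154.] n 2418 z [0.085  0.0862 0.0875] [571.  -41.6] 65.6 41.4 78.7
wrist white/grey top px [467. 226.] n 186 z [0.0847 0.0888 0.0901] [ 779.1 -167.8] 11.4 47.4 76.0
wrist white/grey top px [270. 255.] n 172 z [0.0847 0.0861 0.0872] [ 560.  -155.6] 8.5 34.5 76.9
wrist white/grey top px [269. 287.] n 137 z [0.0853 0.0863 0.0873] [ 549.6 -198.5] 8.5 35.5 76.3
wrist brown px [260.  63.] n 2591 z [0.0831 0.0843 0.0855] [591.5  43.9] 46.9 47.0 63.2
wrist darkcap px [492.   8.] n 249 z [0.0515 0.0531 0.0544] [831.4  47.5] 6.2 36.8 89.5
wrist darkcap px [493.  42.] n 208 z [0.0519 0.053  0.0544] [831.1  15.8] 5.5 37.0 89.5
wrist darkcap px [187.  95.] n 456 z [0.0509 0.056  0.0574] [507.4  27.3] 126.2 4.1 79.6
wrist darkcap px [493.  74.] n 206 z [0.0511 0.053  0.0544] [831.6 -15.8] 6.1 36.8 89.9
wrist darkcap px [493. 105.] n 196 z [0.0513 0.053  0.0544] [831.3 -48.2] 5.8 36.6 89.9
wrist darkcap px [493. 133.] n 190 z [0.0507 0.0529 0.0543] [831.5 -79.6] 36.9 6.6 0.4
wrist darkcap px [253. 193.] n 110 z [0.0725 0.0763 0.0785] [556.4 -83.7] 16.1 9.4 83.0
wrist darkcap px [266. 193.] n 76 z [0.0715 0.0754 0.0771] [570.7 -86.7] 15.0 5.8 77.9
wrist floor px [252. 122.] n 25649 z [0.0431 0.0444 0.0457] [568.7 -35.5] 299.8 140.9 79.6
wrist floor px [477.  79.] n 7271 z [0.0389 0.0487 0.0498] [823.5 -22. ] 52.8 177.5 0.0
```

View pics/c_wrist.png

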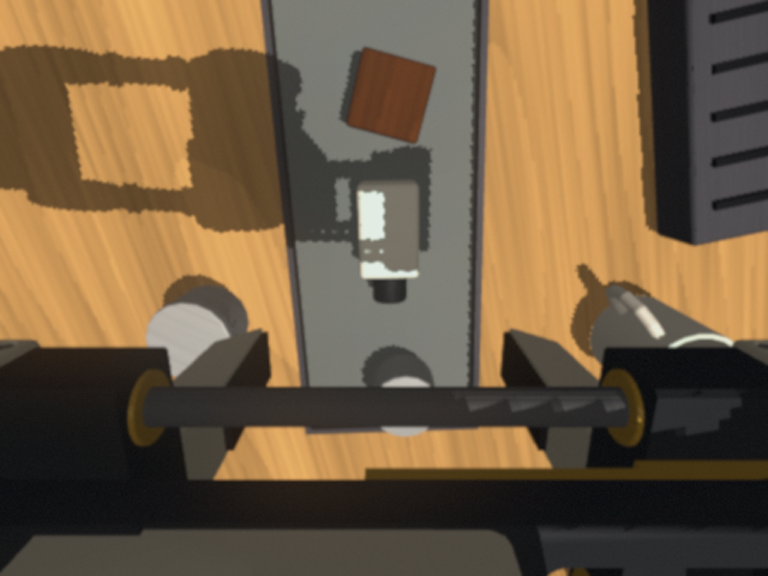

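The wrist view confirms the choice: the bottle body is at (388,228) with its black cap at (390,290), pointing to the tin at (405,400). The box is at (392,95). Descending to pinch near the cap end.

Request:
arm_command(xyz=[[0.5, 0, -15], [0, 0, -30], [0, 0, -35], [0, 0, -35], [0, 0, -30], [0, 0, -20], [0, 0, -10], [0, 0, -3], [0, 0, 0]], spin=[0.8, 0, 0, 0, 0, 0, 0, 0, 0], jaw=1)

```text
time: 2.75
tool_pos: [0.5667, -0.0632, 0.2274]
tool_rot: [3.141, 0.0, 1.365]
contact_force: [-0.0, 0.6, -0.9]
opening: 0.0918
grip_force: 0.0
```

Request:
arm_command(xyz=[[0, 0, 0], [0, 0, 0], [0, 0, 0], [0, 0, 0], [0, 0, 0], [0, 0, 0], [0, 0, 0], [0, 0, 0]], spin=[0, 0, 0, 0, 0, 0, 0, 0], jaw=-1, squeeze=5)

```text
time: 3.55
tool_pos: [0.5668, -0.0626, 0.2267]
tool_rot: [3.141, -0.0, 1.367]
contact_force: [0.2, 0.3, 0.2]
opening: 0.0419
grip_force: 5.0
```

Request:
arm_command(xyz=[[0, 0, 0], [-0.4, -2, 7], [-0.4, -2, 7], [0, 0, 5], [0, 0, 6], [0, 0, 0]], spin=[0, 0, 0, 0, 0, 0], squeeze=3)

```text
time: 4.15
tool_pos: [0.5662, -0.0666, 0.2529]
tool_rot: [3.14, 0.0, 1.367]
contact_force: [0.1, -0.2, -1.3]
opening: 0.0418
grip_force: 3.0
```

Run:
```python
from h import *
s=observe();print(s["time"],(s["tool_pos"]*1000).round(1),s["contact_force"].round(2),s["opening"],s["grip_force"])
a=[]
for n,(r,c0) in dict(scene=(150,200),side=(140,190)).items():
    c=read_camera(n);a.append(c["img"][r:r+110,c0:c0+100])
w=read_camera("wrist");a.append(cv2.resize(w["img"][60:280,150:380],(115,110)))
save("d",np.hstack(a),2.5)
```

```text
4.15 [566.2 -66.6 252.9] [ 0.12 -0.2  -1.31] 0.041791927961186026 3.0000464245676994
```

View pics/d.png

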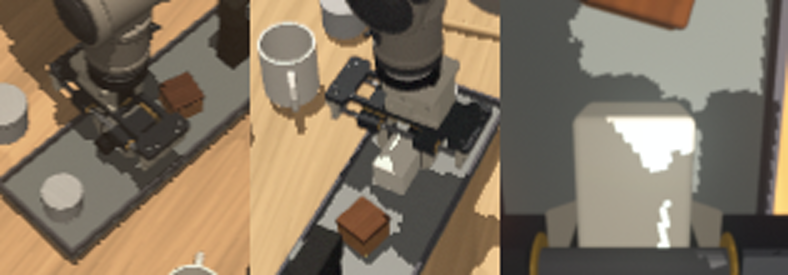

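The crops show the bottle held at the fingertips (side crop about (390,160), wrist crop about (635,170)) with the box undisturbed. I'll measure its tilt from the wrist depth.

```bash
cat > t.py <<'E'
from h import *
s=observe();print(round(s["time"],2),(s["tool_pos"]*1000).round(1),s["contact_force"].round(2),s["opening"].round(4),round(s["grip_force"],1))
c=read_camera("wrist");P=pts(c)*1000
g=s["tool_pos"]*1000; yaw=s["tool_rot"][2]; e=np.array([np.cos(yaw),np.sin(yaw)]); f=np.array([e[1],-e[0]])
d=P[...,:2]-g[:2]; a=d@e; b=d@f
m=(np.abs(b)<15)&(a>-40)&(a<75)&(P[...,2]<g[2]-100)&(c["depth"]>0)
for k in range(-40,75,5):
    q=m&(a>=k)&(a<k+5)
    if q.sum()>5: print(k,q.sum(),np.median(P[...,2][q]).round(1),end=" | ")
E
python3 t.py
```

```text
Traceback (most recent call last):
  File "t.py", line 2, in <module>
    s=observe();print(round(s["time"],2),(s["tool_pos"]*1000).round(1),s["contact_force"].round(2),s["opening"].round(4),round(s["grip_force"],1))
                                                                                                   ^^^^^^^^^^^^^^^^^^
AttributeError: 'float' object has no attribute 'round'
```

```bash
sed -i 's/s\["opening"\].round(4)/round(s["opening"],4)/' t.py; python3 t.py
```

```text
4.3 [565.8 -66.5 251.6] [ 0.53 -0.   -1.87] 0.042 3.0
-35 57 99.7 | -30 369 101.5 | -25 366 101.6 | -20 269 102.2 | -10 189 110.8 | 5 371 110.8 | 10 651 110.9 | 15 678 110.8 | 20 692 110.8 | 25 769 110.8 | 30 781 110.7 | 35 758 110.6 | 40 787 110.5 | 45 824 110.5 | 50 1243 109.7 | 55 1065 85.9 | 60 384 44.3 | 65 383 44.3 | 70 389 44.3 |
```

The bottle stays level even at 3 N on the flat faces, so the friction torque is too high there. I'll set it down and re-grip on the round cap with just the fingertips: longer lever arm, line contact.

Request:
arm_command(xyz=[[0, 0, -8], [0, 0, -8], [0, 0, -6], [0, 0, -2], [0, 0, 0]], spin=[0, 0, 0, 0, 0])

```text
time: 4.85
tool_pos: [0.5658, -0.0666, 0.2272]
tool_rot: [-3.141, -0.0, 1.367]
contact_force: [0.5, -0.2, -2.8]
opening: 0.042
grip_force: 3.0
```

Request:
arm_command(xyz=[[0, 0, 0], [0, 0, 0], [0, 0, 0], [0, 0, 3], [-2, -10, 4], [-3, -14.5, 3], [0, 0, 0], [0, 0, 0]], spin=[0, 0, 0, 0, 0, 0, 0, 0], jaw=1)

```text
time: 5.65
tool_pos: [0.5608, -0.0919, 0.2379]
tool_rot: [3.141, -0.0, 1.365]
contact_force: [-0.3, 0.2, 0.5]
opening: 0.0912
grip_force: 0.0
```

```bash
python3 t.py
```

```text
5.65 [560.8 -91.9 237.9] [-0.3   0.15  0.46] 0.0912 0.0
-25 32 44.2 | -20 15 44.4 | -15 12 44.5 | -10 34 71.5 | -5 350 76.2 | 0 376 76.5 | 5 379 76.6 | 10 138 77.4 | 15 400 86.1 | 20 603 86.3 | 25 655 86.3 | 30 705 86.3 | 35 648 86.3 | 40 679 86.2 | 45 685 86.3 | 50 720 86.3 | 55 739 86.2 | 60 798 86.3 | 65 752 86.3 | 70 819 86.3 |
```

Request:
arm_command(xyz=[[0, 0, 0], [0, 0, 0], [0, 0, 0], [0, 0, 0], [0, 0, 0], [0, 0, 0], [0, 0, 0], [0, 0, 0], [0, 0, 0], [0, 0, 0]], spin=[0, 0, 0, 0, 0, 0, 0, 0, 0, 0], jaw=-1, squeeze=4)

```text
time: 6.7
tool_pos: [0.5609, -0.0911, 0.2377]
tool_rot: [3.141, 0.0, 1.367]
contact_force: [0.6, -0.1, 0.1]
opening: 0.026
grip_force: 4.0
```

Request:
arm_command(xyz=[[0, 0, 5], [0, 0, 5], [0, 0, 5], [0, 0, 5], [0, 0, 5], [0, 0, 0], [0, 0, 0]], spin=[0, 0, 0, 0, 0, 0, 0])

```text
time: 7.4
tool_pos: [0.561, -0.0912, 0.263]
tool_rot: [3.141, 0.0, 1.367]
contact_force: [0.8, -1.4, -0.2]
opening: 0.0256
grip_force: 4.0
```

```bash
python3 t.py
```

```text
7.4 [561.  -91.2 263. ] [ 0.84 -1.41 -0.18] 0.0256 4.0
-40 58 44.4 | -15 18 130.0 | -10 164 130.1 | -5 437 102.8 | 0 537 101.5 | 5 868 100.5 | 10 458 97.8 | 15 175 98.0 | 20 518 104.3 | 25 686 103.1 | 30 732 101.5 | 35 627 99.5 | 40 613 97.8 | 45 615 96.0 | 50 594 94.3 | 55 596 92.6 | 60 633 90.8 | 65 593 89.0 | 70 588 87.4 |
```

It pivots (about 19° so far). Lifting straight up so gravity continues the turn.

Request:
arm_command(xyz=[[0, 0, 5], [0, 0, 5], [0, 0, 5], [0, 0, 5], [0, 0, 5], [0, 0, 5], [0, 0, 4], [0, 0, 3], [0, 0, 0], [0, 0, 0], [0, 0, 0]], spin=[0, 0, 0, 0, 0, 0, 0, 0, 0, 0, 0])

```text
time: 8.55
tool_pos: [0.5611, -0.0912, 0.3003]
tool_rot: [3.14, 0.0, 1.367]
contact_force: [0.0, -0.0, 4.4]
opening: 0.0256
grip_force: 4.0
```

```bash
python3 t.py
```

```text
8.55 [561.1 -91.2 300.3] [ 0.04 -0.03  4.44] 0.0256 4.0
-15 10 164.5 | -10 355 132.8 | -5 408 134.3 | 0 466 135.6 | 5 1022 136.4 | 10 723 125.0 | 15 410 118.0 | 20 439 119.0 | 25 796 113.0 | 30 694 99.6 | 35 504 84.9 | 40 462 70.0 | 45 321 44.5 | 50 250 44.3 | 55 228 44.3 | 60 265 44.4 | 65 229 44.3 | 70 272 44.3 |
```

Request:
arm_command(xyz=[[1, 4, 0], [1, 4, 0], [1, 4, 0], [1, 4, -0.5], [1, 4, -0.5], [0, 0, 0], [0, 0, 0]], spin=[0, 0, 0, 0, 0, 0, 0], squeeze=3)

```text
time: 9.3
tool_pos: [0.5658, -0.0709, 0.2984]
tool_rot: [-3.141, -0.0, 1.367]
contact_force: [-0.5, 0.4, 0.5]
opening: 0.0259
grip_force: 3.0
```

```bash
python3 t.py
```

```text
9.3 [565.8 -70.9 298.4] [-0.52  0.4   0.49] 0.0259 3.0
-20 6 109.6 | -15 13 168.8 | -10 309 135.1 | -5 501 133.9 | 0 569 134.0 | 5 1042 134.4 | 10 897 122.1 | 15 404 113.3 | 20 999 103.2 | 25 789 66.9 | 30 385 45.0 | 35 247 44.4 | 40 246 44.4 | 45 228 44.5 | 50 256 44.3 | 55 236 44.3 | 60 265 44.4 | 65 227 44.3 | 70 272 44.3 |
```

Request:
arm_command(xyz=[[0.8, 4, 0], [0.6, 3, -0.5], [0, 0, -0.5], [0, 0, 0], [0, 0, 0]], spin=[0, 0, 0, 0, 0])

```text
time: 9.85
tool_pos: [0.5673, -0.0641, 0.2979]
tool_rot: [3.141, -0.0, 1.367]
contact_force: [-0.6, -0.5, 0.7]
opening: 0.0257
grip_force: 3.0
```

```bash
python3 t.py
```

```text
9.85 [567.3 -64.1 297.9] [-0.55 -0.49  0.68] 0.0257 3.0
-20 10 109.8 | -15 14 164.7 | -10 298 144.6 | -5 499 133.4 | 0 552 133.4 | 5 1069 133.5 | 10 855 120.6 | 15 415 112.3 | 20 1405 90.3 | 25 323 44.8 | 30 348 44.8 | 35 245 44.2 | 40 246 44.4 | 45 227 44.4 | 50 247 44.2 | 55 251 44.3 | 60 271 44.3 | 65 236 44.2 | 70 272 44.3 |
```

The bottle is upright on the floor. Releasing and checking.

Request:
arm_command(xyz=[[0, 0, 0], [0, 0, 0], [0, 0, 0], [0, 0, 0], [0, 0, 0], [0, 0, 20], [0, 0, 30], [0, 0, 30], [0, 0, 20], [0, 0, 0], [0, 0, 0]], spin=[0, 0, 0, 0, 0, 0, 0, 0, 0, 0, 0], jaw=1)

```text
time: 11.0
tool_pos: [0.5671, -0.0641, 0.3974]
tool_rot: [3.142, 0.0, 1.367]
contact_force: [-0.6, 0.3, -0.9]
opening: 0.0919
grip_force: 0.0
```

```bash
python3 t.py
python3 - <<'E'
from h import *
from m import rect
for n in("scene","side"):
    c=read_camera(n);P=pts(c);z=P[...,2]
    for nm,lo,hi,bx in(("cap",.122,.14,(.53,.61,-.11,0)),("bottle>.1",.1,.14,(.53,.61,-.11,0)),("griptop",.184,.196,(.56,.66,.1,.23))):
        m=(z>lo)&(z<hi)&(P[...,0]>bx[0])&(P[...,0]<bx[1])&(P[...,1]>bx[2])&(P[...,1]<bx[3])
        if m.sum()>5: print(n,nm,m.sum(),rect(P[m]),np.median(z[m]))
    if n=="side": save("e",c["img"][120:320,150:350],3)
E
```

```text
11.0 [567.1 -64.1 397.4] [-0.65  0.3  -0.92] 0.0919 0.0
-40 22 44.7 | -20 32 108.8 | -15 70 110.1 | -10 63 131.4 | -5 133 132.2 | 0 165 132.1 | 5 196 132.1 | 10 235 131.4 | 15 262 111.0 | 20 178 110.0 | 25 473 77.1 | 30 196 44.8 | 35 107 44.4 | 40 134 44.3 | 45 107 44.3 | 50 134 44.2 | 55 113 44.5 | 60 129 44.4 | 65 131 44.3 | 70 135 44.2 | scene cap 54 (array([565.9, -59.6]), 24.7, 24.7, 83.6) 0.13105250989097017
scene bottle>.1 161 (array([566.3, -60. ]), 41.9, 41.7, 77.2) 0.112533118970914
scene griptop 157 (array([604.9, 165. ]), 72.3, 35.5, 79.2) 0.1880350773325985
side cap 58 (array([568.8, -56.4]), 21.3, 27.4, 14.9) 0.13276557532705308
side bottle>.1 192 (array([569.4, -57. ]), 43.3, 43.4, 79.3) 0.11233876257201414
side griptop 296 (array([606.3, 167.2]), 71.0, 34.5, 79.7) 0.18901588702940303
```

View pics/e.png

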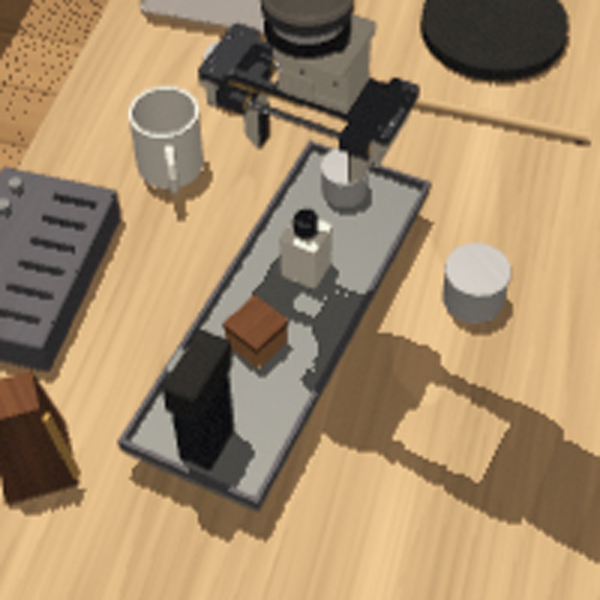

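The bottle stands at (305,245), with the tin at (345,180) and the box at (257,330) in place. The grip is at (200,375). Moving above the handle.

Request:
arm_command(xyz=[[2, 11, 1], [4, 24, 1], [5, 30, 0], [5, 30, 0], [5, 30, 0], [5, 30, 0], [5, 30, 0], [4, 24, 0], [3, 15, 0], [1, 7, 0], [0, 0, 0], [0, 0, 0]], spin=[1.2, 0, 0, 0, 0, 0, 0, 0, 0, 0, 0, 0])

```text
time: 12.35
tool_pos: [0.6063, 0.1662, 0.3996]
tool_rot: [-3.141, 0.001, 1.387]
contact_force: [0.3, 0.4, 0.2]
opening: 0.092
grip_force: 0.0
```

Run:
```python
from h import *
from m import rect
s=observe();print(s["tool_pos"]*1000,np.degrees(s["tool_rot"]))
c=read_camera("wrist");P=pts(c);z=P[...,2]
V=c["img"].max(2)
b=(P[...,0]>.55)&(P[...,0]<.68)&(P[...,1]>.1)&(P[...,1]<.23)
m=b&(z>.184)&(z<.194)&(V<90); print(m.sum(),rect(P[m]),np.median(z[m]))
m2=b&(z>.15)&(z<.184); 
if m2.sum()>5: print(m2.sum(),rect(P[m2]),np.median(P[m2],0))
save("f",c["img"],1.2)
```

```text
[606.31854003 166.18958086 399.59052543] [-1.79988231e+02  3.14325202e-02  7.94701221e+01]
4288 (array([606. , 166.9]), 69.2, 33.5, 80.1) 0.1880519636241913
847 (array([612.1, 176.5]), 48.1, 43.2, 79.2) [0.62437811 0.17524292 0.17819023]
```

View pics/f.png

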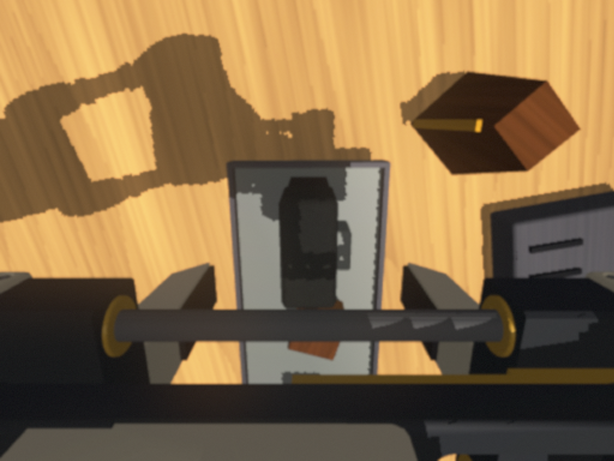

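The wrist view shows the grip at (310,240) with the button at (343,240), straight ahead between the fingers. Descending and squeezing.

Request:
arm_command(xyz=[[0.7, 0.5, -8], [0, 0, -16], [0, 0, -20], [0, 0, -16], [0, 0, -10], [0, 0, -4], [0, 0, 0], [0, 0, 0]], spin=[0, 0, 0, 0, 0, 0, 0, 0])

```text
time: 13.2
tool_pos: [0.6072, 0.1673, 0.3265]
tool_rot: [3.14, -0.0, 1.387]
contact_force: [-0.2, 0.4, -0.1]
opening: 0.0921
grip_force: 0.0
```

Request:
arm_command(xyz=[[0, 0, 0], [0, 0, 0], [0, 0, 0], [0, 0, 0], [0, 0, 0], [0, 0, 0], [0, 0, 0], [0, 0, 0], [0, 0, 0], [0, 0, 0], [0, 0, 0], [0, 0, 0]], spin=[0, 0, 0, 0, 0, 0, 0, 0, 0, 0, 0, 0], jaw=-1, squeeze=45)

```text
time: 14.4
tool_pos: [0.6072, 0.1674, 0.3258]
tool_rot: [3.141, -0.0, 1.387]
contact_force: [3.8, -0.5, -1.1]
opening: 0.0356
grip_force: 45.0
```

Opening is 35.6 mm, so the button is in. Pulling straight up.

Request:
arm_command(xyz=[[0, 0, 4], [0, 0, 8], [0, 0, 8], [0, 0, 8], [0, 0, 8], [0, 0, 8], [0, 0, 6], [0, 0, 0], [0, 0, 0]], spin=[0, 0, 0, 0, 0, 0, 0, 0, 0])

```text
time: 15.3
tool_pos: [0.6072, 0.1674, 0.3753]
tool_rot: [3.141, 0.0, 1.387]
contact_force: [4.6, -0.2, -4.3]
opening: 0.0355
grip_force: 45.0
```

Request:
arm_command(xyz=[[0, 0, 4], [0, 0, 8], [0, 0, 8], [0, 0, 8], [0, 0, 8], [0, 0, 6], [0, 0, 4], [0, 0, 2], [0, 0, 0], [0, 0, 0]], spin=[0, 0, 0, 0, 0, 0, 0, 0, 0, 0])

```text
time: 16.3
tool_pos: [0.6073, 0.1674, 0.4221]
tool_rot: [-3.141, 0.0, 1.387]
contact_force: [6.6, -0.8, -9.6]
opening: 0.0358
grip_force: 45.0
```

Request:
arm_command(xyz=[[0, 0, 1], [0, 0, 1], [0, 0, 1], [0, 0, 1], [0, 0, 0], [0, 0, 0], [0, 0, 0]], spin=[0, 0, 0, 0, 0, 0, 0])

```text
time: 17.0
tool_pos: [0.6074, 0.1674, 0.4259]
tool_rot: [-3.14, 0.001, 1.387]
contact_force: [7.1, -0.7, -9.5]
opening: 0.0356
grip_force: 45.0
```

Run:
```python
from h import *
c=read_camera("side");s=observe();print(s["tool_pos"],s["contact_force"],s["opening"],s["grip_force"])
P=pts(c);V=c["img"].max(2)
b=(abs(P[...,0]-.568)<.03)&(abs(P[...,1]+.057)<.03)&(P[...,2]>.1)
print("bottle",b.sum(),np.percentile(P[b][:,2],95) if b.any() else 0)
save("g",c["img"][60:320,120:380],2.3)
```

```text
[0.60742526 0.1673672  0.42585518] [ 6.37035439 -0.05971831 -9.96292061] 0.03549417503001254 44.99700129032135
bottle 181 0.13458719230555738
```

View pics/g.png

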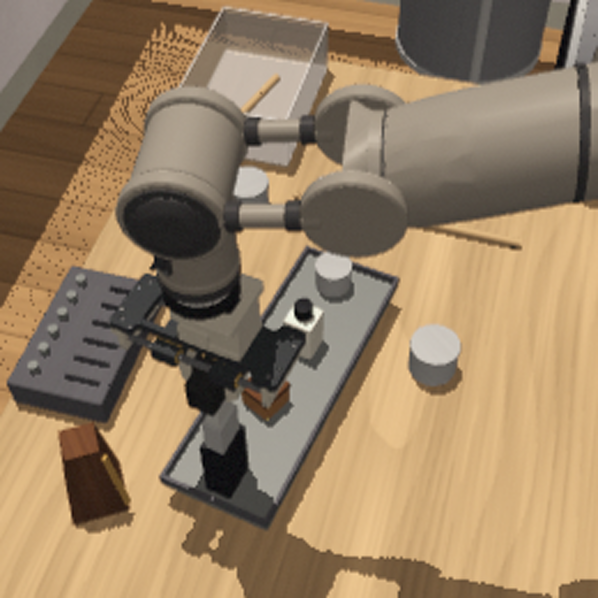

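The handle is out, with both tubes visible at (220,425) and the bottle standing at (305,330). A last nudge to feel the hard stop.

Request:
arm_command(xyz=[[0, 0, 1], [0, 0, 0.5], [0, 0, 0], [0, 0, 0], [0, 0, 0]], spin=[0, 0, 0, 0, 0])

```text
time: 17.55
tool_pos: [0.6076, 0.1674, 0.426]
tool_rot: [-3.139, 0.001, 1.387]
contact_force: [9.6, 0.2, -15.9]
opening: 0.0357
grip_force: 45.0
```

The force rose from 10 N to 16 N without further travel, so the handle is at its hard stop.

```bash
python3 -c "
from cell import *
print(hand_in())"
```

```text
the job is handed in; nothing more can be done
None
```

The bottle is standing upright on the tray between its neighbours and released, and the job was handed in at about 17.6 s with the gripper still holding the handle at its second stop; no verdict came back.

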